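Set the joint of a split model tower with the orange spacer blade

ROBOT

A 6-joint arm with a two-finger parallel gripper is mounted at the origin on the work surface. World frame = base frame: x ahead of the robot, y to its left, z up, the work surface at z = 0. Lengths are in m, angles in rad, forces in N, time in s.
With the tool pointing down it reaches from about 0.3 to 0.775 m from the base axis. Payload 14.6 kg.
Tool frame: the origin (TCP) lies at the very end of the fingers, on their centre line; the grasp point (between the pads) lies 19 mm behind it; z points along the fingers, y is the line along which they close (so a half turn about z gives the same grasp; the last joint's range is limited). The gripper opens to 94 mm and grips with 3 to 60 N. Pads are 16 mm wide; open, the fingers measure 119 mm over their backs; the gripper's body (75 mm by 177 mm) begins 78 mm behind the grasp point.
Start: joints at [1.153, 0.3, 1.521, -0, 1.321, -0.067], TCP at [0.189, 0.516, 0.205] pointing down, gripper open.
Joint ranges: [-3.03, 3.03], [-0.79, 2.21], [0.23, 2.52], [-1.04, 4.18], [0, 3.07], [-2.55, 2.55]. Speed limits (rad/s): [2.22, 2.22, 2.57, 3.14, 3.14, 3.14].

INTERFACE

Orientations are given as [roll, pitch, yaw] about the fixed x, y, z axes, in that order (R = Rz(yaw) Ry(pitch) Rx(roll)).
In Python, from station import ctrl gives the robot as it stands.
- The arm moves only by the tool carry_out, never from a script. Its argument "motion" is text: rows parted by semicolons, each of 7 numbers parted by spaces: the shift along the world's x, y, z in m, then the turn, a rotation vector about the world's x, y, z in degrees, then the closure in counts, from 0 (fully open) to 255 (shut). In form: dx dy dz wx wy wz hand; .... A call has 1 to 20 rows; each row shifts and turns the commanded pose from where the row before left it; what a row does not reach is not made up. A row lasts 1/12 s, in which the tool goes at most 41.7 mm and 7.16 degrees, less where a joint would pass 70% of its speed; a pose out of reach is approached as far as the arm can. A call is refused whole if a number of a shift passes 0.0417 or a number of a turn 7.16, either way. A call with a gripper value outside its range is refused whole. The fingers move at their own pace and stop on an object; "grip_force" is the grip in N (left out, the last holds). Time passes only in rows, so rows that do not move let the fingers close. It gives the time, the measured TCP pose, the force, the opening and the grip force at its end, in the units of the state.
- ctrl.get_obs(): the state, without advancing time (a new reading comes with each control period).
- ctrl.camera(name): name is "side" or "top"; returns a dict with "pixels" (400x640x3 uint8, red, green, blue), "range_z" (400x640 float32, m along the optical axis (not along the pixel's ray), 0 where there is no reading), "K" (3x3 intrinsics, pixels), "position" and "attitude" of the camera in the world. Camera axes: x right, y up, looking along -z (the intrinsics and any distortion apply to the point x, -y, -z); pixel columns grow to the right and rows downward; lengths in m; the calibration is good to about 2 mm. A picture is of the moment at which its call begins.
- ctrl.hand_in(): hands the job in; it is judged then, once.
The state is a dict: "time_s": time; "qpos": joint angles; "joint_vel": joint speeds; "tau": joint torques, N m; "ee_pos": TCP position; "eef_rot": TCP orientation; "force": force on the tool from outside, world axes, zero at the start; "moment": the same for the moment, N m; "grip_width": finger opening in m; "grip_force": force on a finger pad.
Only numpy, scipy, OpenCV 4.12 (cv2) and the standard library are available. Lean on these libraries where they do the work, as an engineer would, in place of code of your own. Each camera call takes 0.05 s, during which the arm holds its last target. There are 200 camera calls.

TASK

Take the spacer blade with the orange grip out of the rack and slide it, edge down, into the gap between the two sprung halves of the white model tower in the wooden jig. Keep hold of it through the drag of the halves and push until you feel it stop fully home on the jig's floor, then let go and leave it standing there. Leave the blue and white blades in the rack.

Things in the scene. Friction and masses are not known exactly. Their poses are not given: they have to be found in the camera images.
- blade_orange: Loose spacer blade, orange grip, hung upright in one of the rack's 3 slots. Steel, 8 mm thick (own x), 40 broad (y), 85 long, last 14 tapering to a 2.4 mm edge. Block grip above: 26 (x) by 46 (y) by 50 high, z = 85 to 135. Origin: centre of the lower edge, z up to the grip. 90 g. It starts with its edge 15 mm over the bench and must rise 85 mm to clear the rack.
- blade_blue: Bystander, to stay in the rack: same shape and frame as the orange blade, but blue grip and 5 mm thick. The rack is a wooden stand fixed to the bench, 60 x 220 mm, 100 high, its slots 70 mm apart in a row along the blades' own y; grips rest on its top and reach 150 mm over the bench. Rack and jig may swap sides, and blades slots.
- blade_white: Bystander, to stay in the rack: same shape and frame as the orange blade, but white grip and 12 mm thick.
- jig: Wooden jig 200 mm (own x) by 110 (y), fixed to the bench, with two halves of a white stepped model tower, 94 mm high over the bench, 60 broad in y, its flared top lined tan. Origin: base underside on the bench, below the middle of the gap, z up. The gap is the upright plane x = 0 along own y: the blade goes in with its y along the jig's y, either way round. The halves step down away from the gap.
- gap_floor (a point): Middle of the gap's floor, where the blade's edge stops: 20 mm above the jig's origin, same axes. Each half slides out in x up to 14 mm on a spring (3 N, +0.15 N/mm). Gap closed: 2 mm, its mouth flaring to 22 mm from 70 up to 94 mm over the bench. The halves drag on the blade, 3 to 10 N, and hold it wherever let go: it does not fall home. Home, its grip clears the tower by 11 mm.

How it is judged:
By the outcome, as a careful person would: the job done as asked, in the order asked, and still so for the second after the job is handed in, with the robot touching nothing.
It also fails if it takes over 42 s, if anything falls off the work surface, if the arm or the gripper's body presses on something with over 40 N, if the wrist force passes 120 N, or if a joint passes its speed limit or range.

## Working session

There is one attempt and no reset: what is moved stays moved. The work goes in short steps, Python scripts to look and compute and a tool call to move; the robot and the scene stay as the last step left them, time stands still between calls to the robot, and variables do not carry over. Pictures are saved under pics/ and viewed, at most 10 in all, crops included, and the job is handed in when it is done.

Besides the shell and the picture viewer there is one more tool, called after "Request:" as name(argument=value, ...), one argument or row to a line, values as JSON. carry_out: Moves the arm, as the interface text tells. Its arguments: {"type":"object","properties":{"motion":{"type":"string"},"grip_force":{"type":"number"}},"required":["motion"]}

```bash
mkdir -p pics; cat > h.py <<'E'
import numpy as np, cv2
from station import ctrl
def P(c,u,v):
    "pixel -> world using median depth in 3x3"
    z=c["range_z"][v-1:v+2,u-1:u+2]; z=np.median(z[z>0]) if (z>0).any() else np.nan
    return W(c,u,v,z)
def W(c,u,v,z):
    K=np.array(c["K"]); x=(u-K[0,2])/K[0,0]*z; y=(v-K[1,2])/K[1,1]*z
    return R(c)@np.array([x,-y,-z])+np.array(c["position"])
def R(c):
    a=np.array(c["attitude"],float)
    if a.shape==(3,3): return a
    from scipy.spatial.transform import Rotation as Q
    return Q.from_euler("xyz",a).as_matrix() if a.size==3 else Q.from_quat(a).as_matrix()
E
python3 - <<'E'
from h import *
print(ctrl.get_obs())
for n in("top","side"):
    c=ctrl.camera(n); print(n,c["K"],c["position"],c["attitude"],[k for k in c])
    cv2.imwrite(f"pics/{n}0.png",c["pixels"][...,::-1]); np.savez(f"{n}0.npz",**c)
E
```

```text
{'time_s': 0.0, 'qpos': array([ 1.15339552e+00,  3.00496336e-01,  1.52158236e+00,  1.50244539e-05,
        1.32070109e+00, -6.66166519e-02]), 'joint_vel': array([-0.00109601,  0.00124728, -0.00043663,  0.00191001,  0.00078096,
       -0.00047621]), 'tau': array([ 1.77947327e-04, -5.31790280e+01, -3.52749324e+01,  7.08754733e-02,
        2.42581952e-02, -9.21481796e-05]), 'ee_pos': array([0.1888992 , 0.51626214, 0.20487195]), 'eef_rot': array([-3.14040912e+00, -9.35447668e-05,  2.79080471e+00]), 'force': array([ 0.16934259,  0.18293168, -0.21467307]), 'moment': array([ 0.00636318, -0.00730986, -0.03445732]), 'grip_force': 0.0, 'grip_width': 0.09386560449650799}
top [[406.3624579    0.         309.37975483]
 [  0.         406.3624579  193.14316548]
 [  0.           0.           1.        ]] [ 0.45371207 -0.00097489  0.78943816] [ 0.10012183  0.01963125 -1.5863856 ] ['pixels', 'range_z', 'K', 'position', 'attitude']
side [[406.05869088   0.         308.97337463]
 [  0.         406.05869088 204.08896752]
 [  0.           0.           1.        ]] [ 0.34394745 -0.51192385  0.55693394] [ 0.83651851 -0.01774604 -0.29634821] ['pixels', 'range_z', 'K', 'position', 'attitude']
```

View pics/top0.png

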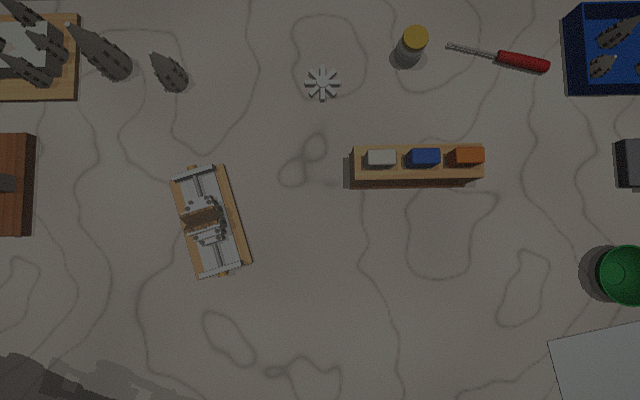

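View pics/side0.png

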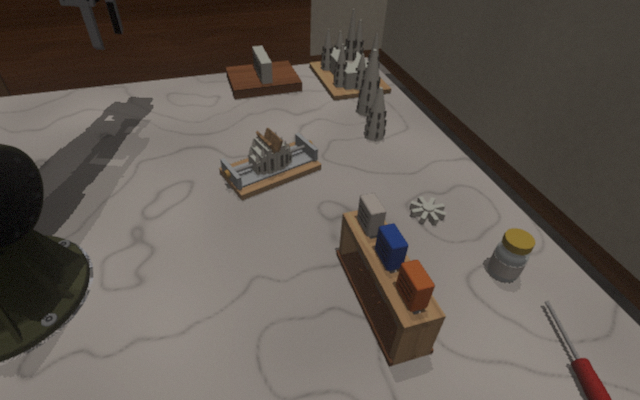

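The top view shows white, blue and orange grips at about (381,157), (424,157) and (469,155), with the jig at (210,220) and its tan mouth near (203,217). The side view has the orange grip at (415,287) and the jig at (270,160). Next I'll enlarge both areas.

```bash
python3 - <<'E'
from h import *
def crop(n,b,s): 
    im=cv2.imread(f"pics/{n}0.png"); u0,v0,u1,v1=b
    im=cv2.resize(im[v0:v1,u0:u1],None,fx=s,fy=s,interpolation=cv2.INTER_CUBIC)
    return cv2.convertScaleAbs(im,alpha=1.6)
a=crop("top",(160,155,260,285),4); b=crop("top",(440,135,490,195),4)
o=np.zeros((520,800,3),np.uint8); o[:520,:400]=a; o[:240,400:600]=b
cv2.imwrite("pics/cropt.png",o)
a=crop("side",(215,120,325,200),5);b=crop("side",(385,250,450,360),4)
o=np.zeros((440,810,3),np.uint8); o[:400,:550]=a;o[:440,550:810]=b
cv2.imwrite("pics/crops.png",o[:,:800])
c=dict(np.load("top0.npz")); s=dict(np.load("side0.npz"))
import itertools
# orange top points & jig points from depth clouds
for n,c in(("top",c),("side",s)):
    p=c["pixels"].astype(int); hsv=cv2.cvtColor(c["pixels"],cv2.COLOR_RGB2HSV)
    vv,uu=np.mgrid[:400,:640]; z=c["range_z"]; K=c["K"]
    X=np.stack([(uu-K[0,2])/K[0,0]*z,-(vv-K[1,2])/K[1,1]*z,-z],-1)@R(c).T+c["position"]
    m=(p[...,0]>90)&(p[...,0]>2*p[...,1])&(p[...,2]<.6*p[...,1]+10)&(z>0)
    m&=(X[...,0]>.3)&(X[...,1]<0)
    Q=X[m]; t=Q[Q[:,2]>np.percentile(Q[:,2],98)-.004]
    print(n,m.sum(),"z98",np.percentile(Q[:,2],98),"top n",len(t),t.mean(0)if len(t) else 0,cv2.minAreaRect((t[:,:2]*1000).astype(np.float32)))
    r=(X[...,2]>.015)&(abs(X[...,0]-.41)<.12)&(abs(X[...,1]-.21)<.12)
    Q=X[r]; print("jig",cv2.minAreaRect((Q[:,:2]*1000).astype(np.float32)),"zmax",np.percentile(Q[:,2],[50,90,99,99.8]))
    T=(hsv[...,0]>8)&(hsv[...,0]<25)&(hsv[...,1]>90)&r&(X[...,2]>.06)
    print("tan",T.sum(),X[T].mean(0),cv2.minAreaRect((X[T][:,:2]*1000).astype(np.float32)), np.percentile(X[T][:,2],[5,95]))
    h=r&(X[...,2]>.085); print("hi",h.sum(),X[h].mean(0),cv2.minAreaRect((X[h][:,:2]*1000).astype(np.float32)))
    g=(X[...,2]>.08)&(X[...,2]<.2)&(X[...,0]>.45)&(X[...,0]<.62)&(X[...,1]<0)&(X[...,1]>-.4)
    print("rack",cv2.minAreaRect((X[g][:,:2]*1000).astype(np.float32)))
E
```

```text
top 12 z98 0.12253603026520304 top n 1 [ 0.56451809 -0.26337798  0.14947024] ((564.51806640625, -263.37799072265625), (0.0, 0.0), 0.0)
jig ((461.97882080078125, 197.98976135253906), (171.34214782714844, 110.09262084960938), 16.721996307373047) zmax [0.02970292 0.08285577 0.09378567 0.09497886]
tan 291 [0.48254432 0.20454361 0.08816231] ((476.358642578125, 202.768798828125), (44.822174072265625, 59.901119232177734), 16.764667510986328) [0.07379469 0.09427948]
hi 384 [0.4827941  0.20399572 0.09120185] ((482.1327209472656, 204.40969848632812), (33.0765495300293, 61.10981750488281), 16.48775291442871)
rack ((575.021728515625, -176.03919982910156), (60.82675552368164, 221.08616638183594), 0.15639106929302216)
side 49 z98 0.026279783690841763 top n 44 [ 0.78697578 -0.3974644   0.0242754 ] ((790.0057983398438, -390.6700744628906), (49.47879409790039, 15.933839797973633), 74.7637939453125)
jig ((451.4375305175781, 193.60101318359375), (151.0791015625, 109.72281646728516), 15.659004211425781) zmax [0.0408112  0.08044286 0.09302099 0.09372814]
tan 261 [0.48685373 0.19965332 0.08547373] ((482.57623291015625, 202.41049194335938), (32.97858810424805, 59.68343734741211), 17.46082305908203) [0.07436241 0.09340464]
hi 186 [0.48316486 0.20226945 0.09051674] ((482.7081298828125, 203.9390869140625), (34.06285858154297, 62.23656463623047), 17.11018180847168)
rack ((575.2317504882812, -176.10946655273438), (61.39006805419922, 220.99368286132812), 0.3096286356449127)
```

View pics/cropt.png

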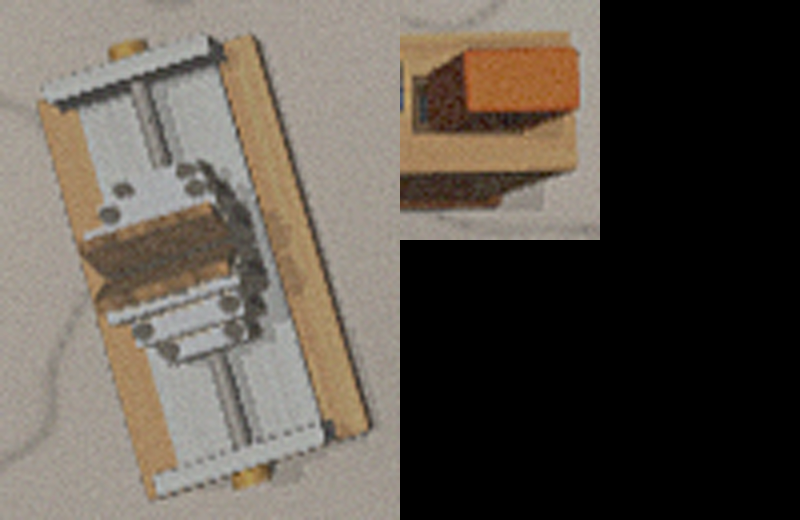

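View pics/crops.png

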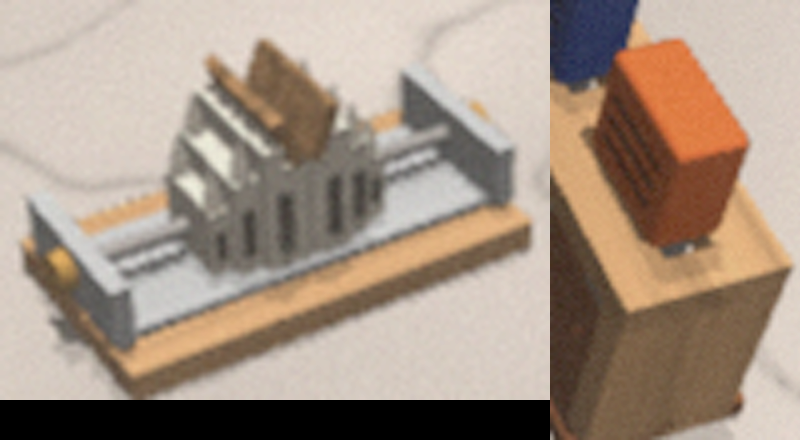

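The crops put the orange grip's top corners at about u 456–484, v 147–162 in the top view. In the side view they are near (419,259), (434,286), (418,290) and (403,262). The jig's gap is tilted about 17°. I'll triangulate the corners from both views and cross-check against depth.

```bash
python3 - <<'E'
from h import *
c=dict(np.load("top0.npz")); s=dict(np.load("side0.npz"))
def tri(a,b):
    A=[];B=[]
    for cam,(u,v) in((c,a),(s,b)):
        Pm=cam["K"]@np.diag([1,-1,-1])@np.c_[R(cam).T,-R(cam).T@cam["position"]]
        A+= [u*Pm[2]-Pm[0],v*Pm[2]-Pm[1]]
    return (lambda X:X[:3]/X[3])(np.linalg.svd(np.array(A))[2][3])
T=[(456.5,147.5),(484.5,147),(484.5,162),(456.5,163)]
S=[(419.5,259.5),(434.5,286.2),(418,290),(403,262.5)]
for a,b in zip(T,S): print(tri(a,b).round(4))
print("orange top ctr",tri(np.mean(T,0),np.mean(S,0)).round(4))
# lips: top outer corners of mouth: crop px (left upper, right upper, right lower,left lower)
for n,cam in(("top",c),("side",s)):
    vv,uu=np.mgrid[:400,:640]; z=cam["range_z"]; K=cam["K"]
    X=np.stack([(uu-K[0,2])/K[0,0]*z,-(vv-K[1,2])/K[1,1]*z,-z],-1)@R(cam).T+cam["position"]
    m=(abs(X[...,2]-.15)<.006)&(abs(X[...,0]-.575)<.06)&(abs(X[...,1]+.246)<.034)&(z>0)
    print(n,"grip",m.sum(),X[m].mean(0).round(4),cv2.minAreaRect((X[m][:,:2]*1000).astype(np.float32)))
    r=(X[...,2]>.014)&(X[...,2]<.15)&(abs(X[...,0]-.48)<.15)&(abs(X[...,1]-.205)<.11)&(z>0)
    Q=X[r]; print("jig",cv2.minAreaRect((Q[:,:2]*1000).astype(np.float32)))
    h=X[r&(X[...,2]>.06)]
    for yw in (16,16.7,17.5):
        t=np.radians(yw); l=(h[:,:2]-[.4825,.204])@np.array([[np.cos(t),-np.sin(t)],[np.sin(t),np.cos(t)]])
        k=h[:,2]>.09
        print(yw,"y ext",np.percentile(l[k,1],[1,99]).round(4),"x hist",np.histogram(l[k,0],np.arange(-.022,.023,.002))[0])
    # valley: height vs local x
    t=np.radians(16.7); l=(h[:,:2]-[.4825,.204])@np.array([[np.cos(t),-np.sin(t)],[np.sin(t),np.cos(t)]])
    for x0 in np.arange(-.02,.02,.002):
        k=(l[:,0]>=x0)&(l[:,0]<x0+.002)&(abs(l[:,1])<.025); print(round(x0*1e3),k.sum(),h[k,2].min().round(3) if k.any() else '',np.median(h[k,2]).round(3) if k.any() else '',end=' | ')
    print()
E
```

```text
[ 0.5887 -0.2251  0.1493]
[ 0.5872 -0.2688  0.1493]
[ 0.5641 -0.2679  0.149 ]
[ 0.5644 -0.2239  0.1498]
orange top ctr [ 0.5763 -0.2467  0.1488]
top grip 486 [ 0.5745 -0.2444  0.1492] ((575.1369018554688, -245.24246215820312), (46.010684967041016, 26.33309555053711), 88.4914779663086)
jig ((482.1276550292969, 204.1896209716797), (213.54324340820312, 110.18698120117188), 16.89777946472168)
16 y ext [-0.0294  0.0304] x hist [ 0  0 13 41 40 38  7  0  0  0  0  0  0  0  0 25 44 38 35  7  0  0]
16.7 y ext [-0.0293  0.0305] x hist [ 0  0 14 43 39 36  7  0  0  0  0  0  0  0  0 24 44 39 34  8  0  0]
17.5 y ext [-0.0294  0.0304] x hist [ 0  0 14 43 37 38  7  0  0  0  0  0  0  0  0 24 48 36 34  7  0  0]
-20 35 0.078 0.08 | -18 43 0.077 0.081 | -16 45 0.078 0.092 | -14 35 0.089 0.093 | -12 29 0.091 0.093 | -10 25 0.086 0.089 | -8 23 0.081 0.084 | -6 22 0.076 0.079 | -4 24 0.072 0.074 | -2 9 0.069 0.07 | 0 45 0.061 0.07 | 2 37 0.072 0.074 | 4 46 0.074 0.08 | 6 41 0.079 0.084 | 8 44 0.084 0.09 | 10 39 0.089 0.093 | 12 30 0.09 0.093 | 14 31 0.089 0.092 | 16 6 0.09 0.091 | 18 32 0.077 0.08 | 
side g
[... 188 characters left out ...]
.10194396972656, 111.33303833007812), 16.175128936767578)
16 y ext [-0.0308  0.0309] x hist [ 0  0  9 19 20 11  0  0  0  0  0  0  0  0  2 16 19 10 11  2  0  0]
16.7 y ext [-0.0307  0.0308] x hist [ 0  0  7 19 23 10  0  0  0  0  0  0  0  0  2 14 20 12  9  3  0  0]
17.5 y ext [-0.0306  0.0306] x hist [ 0  0  7 22 20  9  1  0  0  0  0  0  0  0  2 15 19 12  8  4  0  0]
-20 12 0.067 0.079 | -18 20 0.078 0.08 | -16 39 0.077 0.088 | -14 41 0.078 0.082 | -12 8 0.08 0.093 | -10 0   | -8 0   | -6 0   | -4 0   | -2 0   | 0 9 0.068 0.073 | 2 25 0.069 0.076 | 4 33 0.075 0.08 | 6 32 0.077 0.085 | 8 35 0.084 0.089 | 10 16 0.089 0.092 | 12 9 0.091 0.093 | 14 9 0.079 0.092 | 16 2 0.09 0.09 | 18 1 0.08 0.08 |
```

Request:
carry_out(
  motion="0.018 -0.036 0 0 0 -3.5 0;0.018 -0.036 0 0 0 -3.5 0;0.018 -0.036 0 0 0 -3.5 0;0.018 -0.036 0 0 0 -3.5 0;0.018 -0.036 0 0 0 -3.5 0;0.018 -0.036 0 0 0 -3.5 0;0.018 -0.036 0 0 0 -3.5 0;0.018 -0.036 0 0 0 -3.5 0;0.018 -0.036 0 0 0 -3.5 0;0.018 -0.036 0 0 0 -3.5 0;0.018 -0.036 0 0 0 -3.5 0;0.018 -0.036 0 0 0 -3.5 0;0.018 -0.036 0 0 0 -3.5 0;0.018 -0.036 0 0 0 -3.5 0;0.018 -0.036 0 0 0 -3.5 0;0.018 -0.036 0 0 0 -3.5 0;0.018 -0.036 0 0 0 -3.5 0;0.018 -0.036 0 0 0 -3.5 0;0.018 -0.036 0 0 0 -3.5 0;0.018 -0.036 0 0 0 -3.5 0",
  grip_force=40,
)

```text
time_s: 1.77
ee_pos: [0.5493, -0.2055, 0.2051]
eef_rot: [-3.141, -0.0, 1.566]
force: [0.2, -0.2, 0.4]
grip_width: 0.0938
grip_force: 0.0
```

Request:
carry_out(
  motion="0.013 -0.02 0 0 0 0.2 0;0.0127 -0.02 0 0 0 0 0;0 0 -0.02 0 0 0 0;0 0 -0.02 0 0 0 0;0 0 -0.02 0 0 0 0;0 0 -0.02 0 0 0 0;0 0 -0.013 0 0 0 0;0 0 0 0 0 0 0;0 0 0 0 0 0 0",
)

```text
time_s: 2.52
ee_pos: [0.5747, -0.2435, 0.1125]
eef_rot: [-3.141, -0.0, 1.573]
force: [-0.4, -0.0, 1.6]
grip_width: 0.0939
grip_force: 0.0
```

```bash
python3 - <<'E'
from h import *
o=ctrl.get_obs(); print(o["ee_pos"],o["eef_rot"],o["force"])
c=ctrl.camera("side"); im=cv2.resize(c["pixels"][180:380,320:520,::-1],None,fx=3,fy=3); cv2.imwrite("pics/g1.png",cv2.convertScaleAbs(im,alpha=1.5))
E
```

```text
[ 0.57468508 -0.24345757  0.11246428] [-3.14094017e+00 -3.31821518e-04  1.57259986e+00] [-0.35817763 -0.02821107  1.64787659]
```

View pics/g1.png

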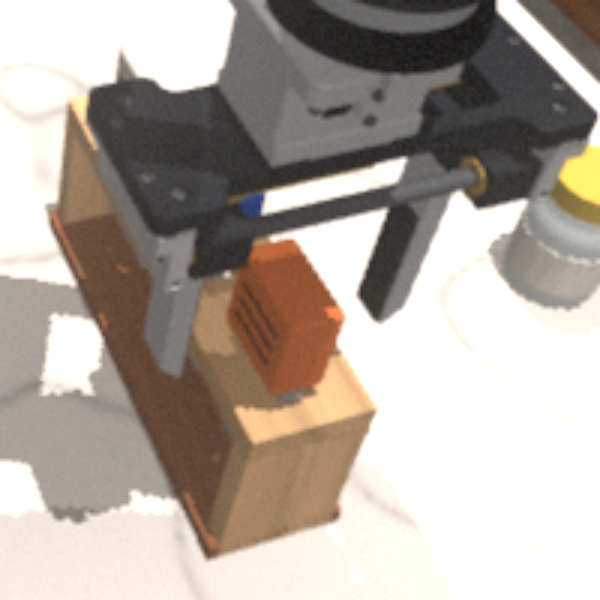

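The fingers, at crop pixels (170,330) and (385,290), stand either side of the orange grip at (285,320). I'll shift 2 mm in y and close.

Request:
carry_out(
  motion="0 -0.002 0 0 0 0 0;0 0 0 0 0 0 255;0 0 0 0 0 0 255;0 0 0 0 0 0 255;0 0 0 0 0 0 255;0 0 0 0 0 0 255;0 0 0 0 0 0 255;0 0 0 0 0 0 255;0 0 0 0 0 0 255;0 0 0 0 0 0 255;0 0 0 0 0 0 255;0 0 0 0 0 0 255",
  grip_force=45,
)

```text
time_s: 3.57
ee_pos: [0.5747, -0.2455, 0.1125]
eef_rot: [3.141, 0.0, 1.572]
force: [0.9, -0.6, -0.3]
grip_width: 0.0255
grip_force: 45.0
```

Request:
carry_out(
  motion="0 0 0.005 0 0 0 255;0 0 0.01 0 0 0 255;0 0 0.01 0 0 0 255;0 0 0.01 0 0 0 255;0 0 0.01 0 0 0 255;0 0 0.01 0 0 0 255;0 0 0.01 0 0 0 255;0 0 0.01 0 0 0 255;0 0 0.01 0 0 0 255;0 0 0.01 0 0 0 255;0 0 0.01 0 0 0 255;0 0 0.01 0 0 0 255;0 0 0.01 0 0 0 255;0 0 0 0 0 0 255",
)

```text
time_s: 4.73
ee_pos: [0.5752, -0.2458, 0.24]
eef_rot: [3.139, 0.001, 1.573]
force: [0.3, -0.7, -1.0]
grip_width: 0.0258
grip_force: 45.0
```

Request:
carry_out(
  motion="0 0 0.015 0 0 0 255;0 0 0.015 0 0 0 255;0 0 0.01 0 0 0 255;-0.003 0.015 0 0 0 0.7 255;-0.006 0.03 0 0 0 1 255;-0.006 0.03 0 0 0 1 255;-0.006 0.03 0 0 0 1 255;-0.006 0.03 0 0 0 1 255;-0.006 0.03 0 0 0 1 255;-0.006 0.03 0 0 0 1 255;-0.006 0.03 0 0 0 1 255;-0.006 0.03 0 0 0 1 255;-0.006 0.03 0 0 0 1 255;-0.006 0.03 0 0 0 1 255;-0.006 0.03 0 0 0 1 255;-0.006 0.03 0 0 0 1 255;-0.006 0.03 0 0 0 1 255;-0.006 0.03 0 0 0 1 255;-0.006 0.015 0 0 0 2 255",
)

```text
time_s: 6.32
ee_pos: [0.4809, 0.2071, 0.2772]
eef_rot: [-3.141, -0.0, 1.866]
force: [0.2, -1.1, -0.8]
grip_width: 0.0258
grip_force: 45.0
```

Request:
carry_out(
  motion="0 0 -0.02 0 0 0 255;0 0 -0.02 0 0 0 255;0 0 -0.02 0 0 0 255;0 0 -0.01 0 0 0 255;0 0 0 0 0 0 255;0 0 0 0 0 0 255",
)

```text
time_s: 6.82
ee_pos: [0.4819, 0.2045, 0.2079]
eef_rot: [-3.142, -0.0, 1.864]
force: [-0.1, 0.0, -0.6]
grip_width: 0.0261
grip_force: 45.0
```

```bash
python3 - <<'E'
from h import *
o=ctrl.get_obs(); print(o["ee_pos"],o["eef_rot"],o["force"],o["moment"],o["grip_width"])
for n in("side","top"):
    c=ctrl.camera(n); np.savez(f"{n}1.npz",**c)
    p=c["pixels"].astype(int); z=c["range_z"];K=c["K"]; vv,uu=np.mgrid[:400,:640]
    X=np.stack([(uu-K[0,2])/K[0,0]*z,-(vv-K[1,2])/K[1,1]*z,-z],-1)@R(c).T+c["position"]
    t=np.radians(16.7); l=(X[...,:2]-[.482,.204])@np.array([[np.cos(t),-np.sin(t)],[np.sin(t),np.cos(t)]])
    m=(abs(l[...,0])<.03)&(abs(l[...,1])<.035)&(z>0)
    Q=np.c_[l[m],X[m][:,2]]
    for h in np.arange(.09,.27,.01):
        k=(Q[:,2]>=h)&(Q[:,2]<h+.01)
        if k.sum()>5: print(n,round(h,3),k.sum(),np.percentile(Q[k,0]*1e3,[3,50,97]).round(1),np.percentile(Q[k,1]*1e3,[3,50,97]).round(1))
c=np.load("side1.npz"); im=cv2.resize(c["pixels"][50:210,180:360,::-1],None,fx=3.7,fy=3.7,interpolation=cv2.INTER_CUBIC); cv2.imwrite("pics/j1.png",cv2.convertScaleAbs(im,alpha=1.5))
E
```

```text
[0.48187805 0.2044676  0.20787083] [-3.14152068e+00 -2.81041678e-05  1.86386131e+00] [-0.12420213  0.0254753  -0.64965247] [-0.01237471  0.02363279 -0.00389905] 0.02607830426332741
side 0.09 100 [-16.1 -11.4  15.7] [-29.4  -6.   28.1]
side 0.11 35 [-5.  -3.4  0. ] [-20.   -9.2  16.4]
side 0.12 52 [-6.5 -5.2  2.2] [-20.1  -5.2  18.2]
side 0.13 53 [-6.7 -5.4  1.3] [-20.4  -9.4  19.9]
side 0.14 56 [-6.8 -5.4  0.7] [-20.2  -3.3  17.9]
side 0.15 59 [-6.4 -5.1  1.3] [-20.5  -7.6  17.5]
side 0.16 64 [-6.5 -5.2  1.5] [-20.2  -7.8  20.2]
side 0.17 60 [-6.5 -5.2  1.9] [-20.3  -8.5  17.6]
side 0.18 53 [-6.7 -5.3  1. ] [-20.2 -11.4  16.6]
side 0.19 44 [-14.9  -6.1   5.8] [-23.3 -19.8  14.8]
side 0.2 92 [-15.6  -9.5   8.4] [-24.  -21.4  11.4]
side 0.21 109 [-26.5 -10.5  21.4] [-24.1 -20.2  -4.1]
side 0.22 146 [-26.9 -12.9  20.5] [-23.7 -17.2   5.6]
side 0.23 150 [-27.1 -12.5  20.8] [-23.4 -13.9   3.4]
side 0.24 242 [-26.8  -2.4  20.4] [-22.2  -8.5  15. ]
side 0.25 107 [-26.9  10.8  22.8] [-10.4  -7.6   7.9]
side 0.26 118 [-27. -16.  22.] [-10.9  -8.4   7.8]
top 0.09 213 [-15.9 -11.1  16.2] [-29.   -8.1  26.3]
top 0.12 13 [-5.  -4.8  1.2] [-19.8 -18.9  -2.6]
top 0.13 14 [-5.1 -4.2  2.3] [-19.5 -18.8  -7.2]
top 0.14 16 [-5.1 -4.4  2.4] [-19.7 -19.3  -8.2]
top 0.15 12 [-5.  -3.1  1.4] [-19.8 -19.3 -11.6]
top 0.16 12 [-5.  -2.5  2.4] [-19.4 -19.1 -13.8]
top 0.17 10 [-5.1 -2.4  2.3] [-19.9 -19.2 -17.9]
top 0.18 9 [-5.1 -1.1  2. ] [-19.7 -19.5 -17.9]
top 0.19 6 [-13.7  -8.2   6.7] [-22.3 -21.8 -18.4]
top 0.2 44 [-15.2  -6.3  10.2] [-22.8 -22.1  -8.8]
top 0.21 62 [-23.8  -6.   19.9] [-22.9 -22.   -8.2]
top 0.22 79 [-25.1  -8.8  21.9] [-22.8 -16.3  -8.2]
top 0.23 77 [-23.3  -1.8  22.3] [-22.6 -21.   -9.2]
top 0.24 296 [-12.9   2.4  18.9] [-22.4 -13.5   9.5]
top 0.25 28 [11.7 15.8 23.2] [-10.   -9.3   6.1]
top 0.26 11 [11.7 15.7 22.3] [-10.   -9.6   3.1]
```

View pics/j1.png

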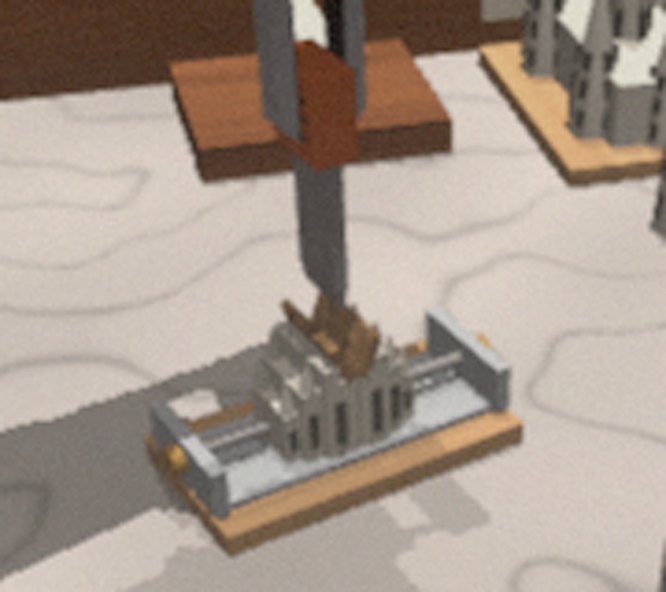

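The blade hangs upright over the mouth, with its edge at crop pixels (325,295). By depth it sits about 1.4 mm toward the jig's −x side. I'll correct that and push down in steps.

Request:
carry_out(
  motion="0.0013 0.0004 0 0 0 0 255;0 0 0 0 0 0 255;0 0 -0.006 0 0 0 255;0 0 -0.006 0 0 0 255;0 0 -0.006 0 0 0 255;0 0 -0.006 0 0 0 255;0 0 -0.006 0 0 0 255;0 0 -0.006 0 0 0 255;0 0 -0.004 0 0 0 255;0 0 0 0 0 0 255",
  grip_force=55,
)

```text
time_s: 7.75
ee_pos: [0.4831, 0.2049, 0.1668]
eef_rot: [-3.142, 0.0, 1.864]
force: [2.1, 0.2, -0.9]
grip_width: 0.026
grip_force: 55.0
```

Request:
carry_out(
  motion="0 0 -0.005 0 0 0 255;0 0 -0.005 0 0 0 255;0 0 -0.005 0 0 0 255;0 0 -0.005 0 0 0 255;0 0 -0.005 0 0 0 255;0 0 -0.005 0 0 0 255;0 0 -0.005 0 0 0 255;0 0 0 0 0 0 255;0 0 0 0 0 0 255",
)

```text
time_s: 8.5
ee_pos: [0.4825, 0.2047, 0.1315]
eef_rot: [-3.14, 0.0, 1.864]
force: [0.9, -0.4, -5.3]
grip_width: 0.0256
grip_force: 55.0
```

Request:
carry_out(
  motion="0 0 -0.003 0 0 0 255;0 0 -0.003 0 0 0 255",
)

```text
time_s: 8.67
ee_pos: [0.4832, 0.205, 0.1267]
eef_rot: [3.141, -0.0, 1.864]
force: [0.7, 0.3, 2.9]
grip_width: 0.0258
grip_force: 55.0
```

Request:
carry_out(
  motion="0 0 -0.003 0 0 0 255;0 0 -0.002 0 0 0 255",
)

```text
time_s: 8.83
ee_pos: [0.4831, 0.2049, 0.1213]
eef_rot: [3.141, -0.0, 1.864]
force: [0.7, -0.9, 2.4]
grip_width: 0.0256
grip_force: 55.0
```

Request:
carry_out(
  motion="0 0 -0.001 0 0 0 255;0 0 -0.001 0 0 0 255",
)

```text
time_s: 9.0
ee_pos: [0.483, 0.2049, 0.1194]
eef_rot: [3.141, 0.0, 1.864]
force: [-0.5, 0.9, 2.9]
grip_width: 0.0258
grip_force: 55.0
```

Drag is steady at about 3 N. I'll continue in 1 mm steps until the force rises.

Request:
carry_out(
  motion="0 0 -0.001 0 0 0 255;0 0 -0.001 0 0 0 255",
)

```text
time_s: 9.17
ee_pos: [0.483, 0.2049, 0.1174]
eef_rot: [3.141, -0.0, 1.864]
force: [0.5, 0.5, 3.0]
grip_width: 0.0261
grip_force: 55.0
```

Request:
carry_out(
  motion="0 0 -0.001 0 0 0 255;0 0 0 0 0 0 255",
)

```text
time_s: 9.33
ee_pos: [0.4831, 0.2049, 0.1171]
eef_rot: [3.141, -0.0, 1.864]
force: [-2.7, -1.0, 11.0]
grip_width: 0.0252
grip_force: 55.0
```

Request:
carry_out(
  motion="0 0 -0.001 0 0 0 255;0 0 0 0 0 0 255",
)

```text
time_s: 9.5
ee_pos: [0.4832, 0.205, 0.117]
eef_rot: [3.141, 0.0, 1.864]
force: [-6.5, -1.6, 20.1]
grip_width: 0.0258
grip_force: 55.0
```

The force has reached 20 N with no further travel, at the expected height, so the blade is home. I'll relax the push, open and retreat.

Request:
carry_out(
  motion="0 0 0.0012 0 0 0 255;0 0 0 0 0 0 255;0 0 0 0 0 0 0;0 0 0 0 0 0 0;0 0 0 0 0 0 0;0 0 0 0 0 0 0;0 0 0 0 0 0 0;0 0 0 0 0 0 0;0 0 0 0 0 0 0;0 0 0 0 0 0 0",
)

```text
time_s: 10.33
ee_pos: [0.483, 0.2049, 0.1166]
eef_rot: [-3.142, 0.0, 1.864]
force: [-0.5, -0.4, 0.3]
grip_width: 0.0757
grip_force: 0.0
```

Request:
carry_out(
  motion="0 0 0.01 0 0 0 0;0 0 0.01 0 0 0 0;0 0 0.02 0 0 0 0;0 0 0.02 0 0 0 0;0 0 0.02 0 0 0 0;0 0 0.02 0 0 0 0;0 0 0.02 0 0 0 0;-0.01 0.03 0.01 0 0 0 0;-0.01 0.03 0.01 0 0 0 0;-0.01 0.03 0.01 0 0 0 0;-0.01 0.03 0 0 0 0 0;-0.01 0.03 0 0 0 0 0;-0.01 0.03 0 0 0 0 0;0 0 0 0 0 0 0;0 0 0 0 0 0 0",
)

```text
time_s: 11.58
ee_pos: [0.4223, 0.3859, 0.2674]
eef_rot: [3.141, -0.0, 1.866]
force: [-0.1, 0.1, 0.7]
grip_width: 0.0939
grip_force: 0.0
```

```bash
python3 - <<'E'
from h import *
o=ctrl.get_obs(); print(o["time_s"],o["ee_pos"],o["grip_width"])
for n in("side","top"):
    c=ctrl.camera(n); z=c["range_z"];K=c["K"]; vv,uu=np.mgrid[:400,:640]
    cv2.imwrite(f"pics/{n}2.png",cv2.convertScaleAbs(c["pixels"][...,::-1],alpha=1.4))
    X=np.stack([(uu-K[0,2])/K[0,0]*z,-(vv-K[1,2])/K[1,1]*z,-z],-1)@R(c).T+c["position"]
    m=(np.hypot(X[...,0]-.4825,X[...,1]-.204)<.035)&(X[...,2]>.145)&(X[...,2]<.18)
    Q=X[m]; k=Q[:,2]>np.percentile(Q[:,2],50)-.004
    print(n,m.sum(),"top z",np.percentile(Q[:,2],[10,50,90]).round(4),cv2.minAreaRect((Q[k][:,:2]*1000).astype(np.float32)))
E
```

```text
11.5833 [0.42233864 0.38586081 0.26744565] 0.09385949085209293
side 220 top z [0.1477 0.1536 0.1548] ((481.1969299316406, 202.55555725097656), (26.331369400024414, 46.5080451965332), 15.66022777557373)
top 501 top z [0.1517 0.1543 0.1558] ((481.8783264160156, 204.57684326171875), (26.26691436767578, 45.50634765625), 16.207984924316406)
```

View pics/side2.png

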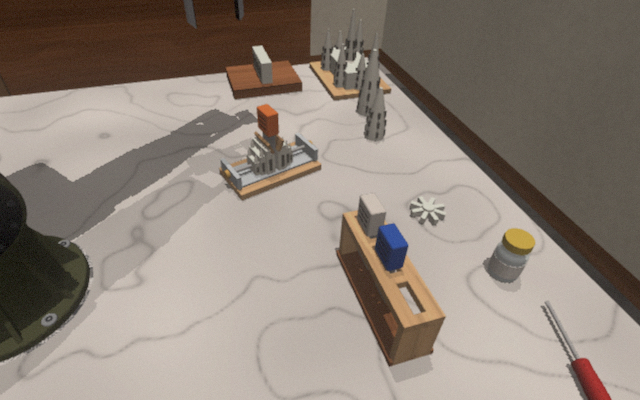

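The blade stands upright in the jig, with its orange grip at (268,120) and the grip top at about 154.5 mm (155 expected when home). The blue and white blades are still in the rack.

```bash
python3 -c "
from station import ctrl
print(ctrl.hand_in())"
```

```text
the job is handed in; nothing more can be done
None
```

I pushed the orange blade fully home in the jig (20 N with no further travel) and let go; it's standing there, the blue and white blades are still in the rack, and the job was handed in at about 11.6 s.

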